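# Stamp the cut soap bars in the hand press and rack them to cure

## Robot

A 6-joint arm with a two-finger parallel gripper is mounted at the origin on the work surface; the furniture and walls round the work are solid. World frame = base frame: x ahead of the robot, y to its left, z up, the work surface at z = 0. Lengths are in m, angles in degrees, forces in N, time in s.
With the tool pointing down it reaches from about 0.325 to 0.85 m from the base axis. Payload 15.5 kg.
Tool frame: the origin (TCP) lies at the very end of the fingers, on their centre line; the grasp point (between the pads) lies arm.grip_depth behind it (arm.grip_depth is the distance from the TCP to the grasp point, in m); z points along the fingers, y is the line along which they close (so a half turn about z gives the same grasp; the last joint's range is limited). The gripper opens to 91 mm and grips with 3 to 60 N. Pads are 32 mm wide; open, the fingers measure 118 mm over their backs; the gripper's body (76 mm by 178 mm) begins 60 mm behind the grasp point.
Start: joints at [-81.274, 28.281, 77.091, -0, 74.628, -5.472], TCP at [0.153, -0.606, 0.214] pointing down, gripper open.
Joint ranges: [-166.48, 166.48], [-47.26, 123.95], [12.59, 153.08], [-70.14, 250.14], [6.76, 159.57], [-176.63, 176.63]. Speed limits (degrees/s): [108.29, 108.29, 147.25, 172.46, 172.46, 172.46].

## Interface

Orientations are given as a 3x3 rotation matrix whose columns are the frame's x, y, z axes.
In Python, from rig import arm gives the robot as it stands. Calls block until the motion is done:
- arm.move_to(position, orientation): joint-space move of the TCP to a pose.
- arm.move_l(position, orientation=None, feed=0.15): straight line of the TCP; orientation=None keeps the orientation; feed is the mean speed in m/s.
- arm.move_joints(angles): joint-space move.
- arm.grip(opening): finger opening in m; the grip force is fixed at half the most; returns when the fingers have stopped.
- arm.sleep(seconds).
- arm.solve_ik(position, orientation): joint angles nearest the present ones, or None.
- arm.snapshot(name): name is "scene" or "top"; returns the picture (420x560x3 uint8, red, green, blue); there is no depth.
- arm.get_calibration(name): a dict with "intrinsics" (3x3 intrinsics, pixels), "cam_to_world" (4x4, takes a point from camera to world coordinates). Camera axes: x right, y down, z forward; pixel columns grow to the right and rows downward; lengths in m; the calibration is good to about 2 mm. A picture is of the moment at which its call begins. get_calibration takes no time and is no camera call.
A pose or a line that the arm cannot do raises arm.Unreachable and nothing moves.
- arm.sign_off(): hands the job in; it is judged then, once.
Readings, each from a call of its own:
- arm.current_t(): time.
- arm.current_joint_positions(): joint angles.
- arm.current_dq(): joint speeds.
- arm.current_tau(): joint torques, N m.
- arm.current_ee_pos(): TCP position.
- arm.current_tool_rot(): TCP orientation.
- arm.current_force(): force on the tool from outside, world axes, zero at the start.
- arm.current_torque(): the same for the moment, N m.
- arm.current_width(): finger opening in m.
- arm.current_grasp_force(): force on a finger pad.
Only numpy, scipy, OpenCV 4.12 (cv2) and the standard library are available. Lean on these libraries where they do the work, as an engineer would, in place of code of your own. Each camera call takes 0.05 s, during which the arm holds its last target. There are 200 camera calls.

## Task

Stamp the soap bars that lie on the cutting board, all in one stroke: lay each bar flat in a nest of its own in the press's sliding carrier, then slide the loaded carrier in under the press until it seats against the back stop. Push the plunger knob down past the soft first stop, where the stamps meet the soap, until it is fully down on the firm second stop, hold it there for about a second, and let it rise all the way. Then draw the carrier back out, clear of the press, and leave it empty, with every bar lying flat on the slatted curing rack, none touching another; do not disturb the things standing round about.

Things in the scene. Friction and masses are not known exactly. Their poses are not given: they have to be found in the camera images.
- bar_a_mid (a point): lilac soap bar, 50 x 36 x 22 mm (its x, y, z), lying flat; this point is its centre, 11 mm above its underside. About 45 g. Best taken across its 50 mm length (along its x), from above. The bars are alike; some may be absent (None).
- bar_b_mid (a point): lilac soap bar, 50 x 36 x 22 mm (its x, y, z), lying flat; this point is its centre, 11 mm above its underside. About 45 g. Best taken across its 50 mm length (along its x), from above. The bars are alike; some may be absent (None).
- bar_c_mid (a point): lilac soap bar, 50 x 36 x 22 mm (its x, y, z), lying flat; this point is its centre, 11 mm above its underside. About 45 g. Best taken across its 50 mm length (along its x), from above. The bars are alike; some may be absent (None).
- board_top (a point): top centre of the fixed wooden cutting board on which the bars wait, 120 (x) x 160 (y) mm, 12 mm thick; the point is on its upper face
- rack_top (a point): top centre of the fixed slatted wooden curing rack, slatted top 85 (x) x 176 (y) mm, 20 mm high; the slats run along its y, 18 mm apart; no rim. Three bars fit side by side along its y, each with its 50 mm length along the rack's x
- carrier_nests (a point): the loose aluminium carrier, about 0.3 kg: plate 66 (x) x 139 (y) mm flat on the table, with three nests in a row along y; this point is the centre of the plate's upper face, 6 mm above the table. +x points the way it goes into the press, -x to its grip. It is slid on the table
- nest_0 (a point): floor centre of the carrier's first (y = -45 mm) nest: room 57 (x) x 41 (y) mm for one bar, its length along x; floor 6 mm above the table. Walls along x between nests are 8 mm high above the floor, 4 mm thick, round-topped; at 31 mm in x to front and back stand two pins 5 mm thick, 8 mm high, 17 mm to either side, leaving a 29 mm gap for a finger
- nest_1 (a point): floor centre of the carrier's middle nest: room 57 (x) x 41 (y) mm for one bar, its length along x; floor 6 mm above the table. Walls along x between nests are 8 mm high above the floor, 4 mm thick, round-topped; at 31 mm in x to front and back stand two pins 5 mm thick, 8 mm high, 17 mm to either side, leaving a 29 mm gap for a finger
- nest_2 (a point): floor centre of the carrier's third (y = +45 mm) nest: room 57 (x) x 41 (y) mm for one bar, its length along x; floor 6 mm above the table. Walls along x between nests are 8 mm high above the floor, 4 mm thick, round-topped; at 31 mm in x to front and back stand two pins 5 mm thick, 8 mm high, 17 mm to either side, leaving a 29 mm gap for a finger
- carrier_grip (a point): the black upright grip at the end of the carrier's tongue, 95 mm from the nests' centre towards -x: block 34 (x) x 12 (y) x 46 mm whose top is 52 mm above the table; this point is on its middle line, 35 mm above the table; pinch it across its 12 mm (along its y)
- press_seat (a point): point on the table at the middle of the press (fixed), above which the nests' centre lies when the carrier is home. +x is the way the carrier goes in; the open mouth faces -x. Guide rails 14 mm high, x = -71 to +34 mm, leave the carrier 2 mm on each side. The back stop's face, at x = +33 mm, meets the carrier's edge
- press_mouth (a point): point on the table in the middle of the guides' flared mouth, 100 mm in front of the press's middle; the mouth is about 174 mm wide inside here and narrows to 143 mm at 71 mm from the press's middle; axes as press_seat
- press_beam (a point): centre of the top of the fixed cross beam, 130 mm above the table; the beam is 44 (x) x 188 (y) x 36 mm on two cheeks at y = +-83 mm. Three brass stamps, each on a short spring, hang below it, one over each nest of a carrier that is home; they hang 40 mm above the table, 12 mm above bars lying in the nests
- knob_top (a point): centre of the top of the plunger's black mushroom knob, 46 mm wide, 220 mm above the table when up; push straight down with closed fingers. 1 to 2 N move it the first 12 mm; there the stamps meet the bars (first stop); it takes about 5 N to go on, growing to about 11 N over some 10 mm more, when it is fully down (second stop, hard), about 22 mm below its rest. Springs bring it up
- ram (a joint): travel of the stamps and their shaft downward (m): 0 fully up, 0.012 when the stamps meet bars in a carrier that is home, about 0.013 to 0.014 with the knob fully down on bars, 0.018 at most with nothing below
- knob (a joint): travel of the knob downward relative to the ram's shaft, against the stiff die spring (m): 0 free, 0.008 fully down on the second stop
- scent_side: amber bottle with black cap, 61 x 62 x 104 mm, a bystander; origin at the centre of its underside
- pigment_side: small jar with white lid, 55 x 55 x 50 mm, a bystander; origin at the centre of its underside
- marker: marker pen lying down, 18 x 136 x 18 mm, a bystander; origin at the centre of its underside

How it is judged:
By the outcome, as a careful person would: the job done as asked, in the order asked, and still so for the second after the job is handed in, with the robot touching nothing.
Of bar_a, bar_b, bar_c only 2 to 3 are there at a start; the rules pass over those that are not, and their reading is None.
At some moment in a run one of bar_a, bar_b, bar_c may be knocked a few centimetres aside while the robot is not near it.
Once in a run the grip may slacken for a moment while it holds something.
It also fails if it takes over 210 s, if anything falls off the work surface, if the arm or the gripper's body presses on something with over 40 N, if the wrist force passes 120 N, or if a joint passes its speed limit or range.

## Working session

There is one attempt and no reset: what is moved stays moved. The work goes in short steps, each a Python script; the robot and the scene stay as the last script left them, time stands still between calls to the robot, and variables do not carry over. Pictures are saved under pics/ and viewed, at most 14 in all, crops included, and the job is handed in when it is done.

```bash
ls; mkdir -p pics; python3 - <<'E'
from rig import arm
import cv2
for n in ("scene","top"):
    cv2.imwrite(f"pics/{n}0.png",arm.snapshot(n)[:,:,::-1])
    c=arm.get_calibration(n);print(c)
print(arm.grip_depth,arm.current_t(),arm.current_width(),arm.current_tool_rot())
E
```

```text
pics
{'intrinsics': array([[411.05545894,   0.        , 272.19424208],
       [  0.        , 411.05545894, 208.95879078],
       [  0.        ,   0.        ,   1.        ]]), 'cam_to_world': array([[-0.84778453, -0.2528879 ,  0.46616425, -0.09329378],
       [-0.53031495,  0.41292155, -0.74044706,  0.84887744],
       [-0.00523916, -0.87495343, -0.48417873,  0.77400763],
       [ 0.        ,  0.        ,  0.        ,  1.        ]])}
{'intrinsics': array([[463.20833493,   0.        , 282.22932148],
       [  0.        , 463.20833493, 201.71507754],
       [  0.        ,   0.        ,   1.        ]]), 'cam_to_world': array([[ 1.40173064e-02, -9.91482813e-01,  1.29481070e-01,
         2.93207663e-01],
       [-9.99901174e-01, -1.40386041e-02,  7.48267574e-04,
        -7.96455003e-02],
       [ 1.07583904e-03, -1.29478763e-01, -9.91581612e-01,
         1.43175961e+00],
       [ 0.00000000e+00,  0.00000000e+00,  0.00000000e+00,
         1.00000000e+00]])}
0.0188 0.1 0.09072631780944816 [[ 9.69460515e-01  2.45247396e-01 -1.57656631e-04]
 [ 2.45247425e-01 -9.69459953e-01  1.04902980e-03]
 [ 1.04430038e-04 -1.05565785e-03 -9.99999437e-01]]
```

View pics/scene0.png

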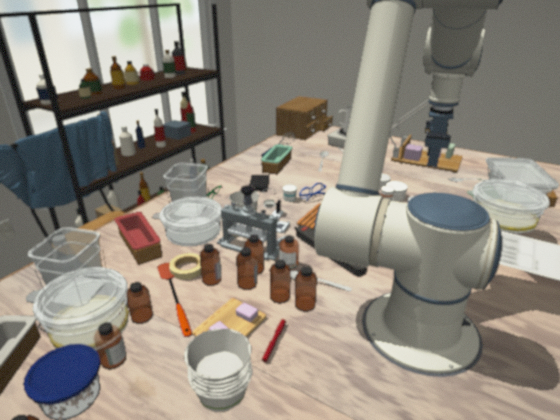

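View pics/top0.png

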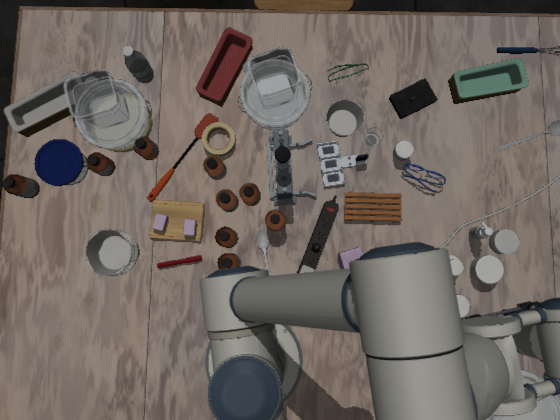

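```bash
python3 - <<'E'
from rig import arm
import cv2
p=arm.current_ee_pos(); arm.move_l([p[0],p[1],0.36])
j=list(arm.current_joint_positions()); j[0]-=25; arm.move_joints(j)
I=arm.snapshot("top")[:,:,::-1]
cv2.imwrite("pics/top1.png",I)
cv2.imwrite("pics/crop1.png",cv2.resize(I[110:290,130:410],None,fx=2.85,fy=2.85,interpolation=cv2.INTER_CUBIC))
E
```

```text
(no output)
```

View pics/crop1.png

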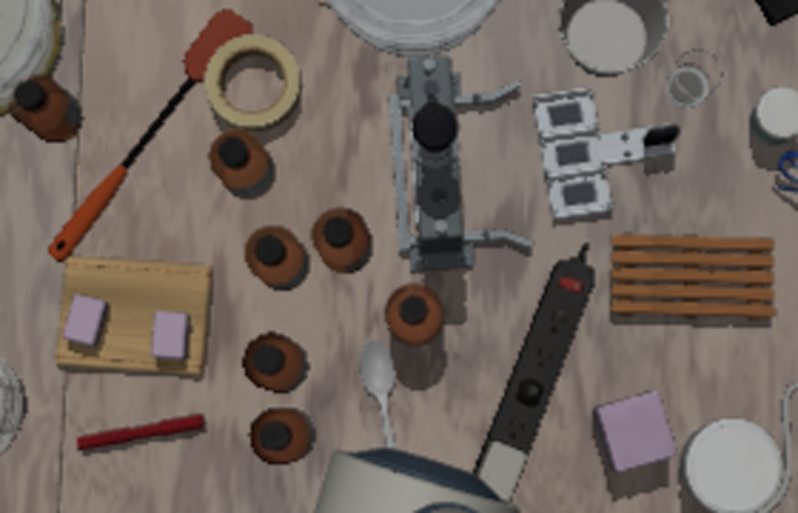

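```bash
cat > h.py <<'E'
import numpy as np, cv2
from rig import arm
def pw(name,uv,z):
    c=arm.get_calibration(name);K=c["intrinsics"];T=c["cam_to_world"]
    uv=np.atleast_2d(uv).astype(float)
    d=np.c_[uv,np.ones(len(uv))]@np.linalg.inv(K).T@T[:3,:3].T
    return T[:3,3]+d*((z-T[2,3])/d[:,2])[:,None]
def proj(name,P):
    c=arm.get_calibration(name);K=c["intrinsics"];T=c["cam_to_world"]
    q=(np.atleast_2d(P)-T[:3,3])@T[:3,:3]@K.T
    return q[:,:2]/q[:,2:]
def lilac(I):  # RGB
    h=cv2.cvtColor(I,cv2.COLOR_RGB2HSV)
    m=cv2.inRange(h,(125,25,140),(165,120,255))
    n,l,s,c=cv2.connectedComponentsWithStats(m)
    out=[]
    for i in range(1,n):
        if s[i,4]>40:
            pts=np.argwhere(l==i)[:,::-1].astype(np.float32)
            out.append((s[i,4],np.round(cv2.minAreaRect(pts),2) if 0 else cv2.minAreaRect(pts),c[i]))
    return out
E
python3 - <<'E'
from h import *
I=cv2.imread("pics/top1.png")
for o in lilac(I[:,:,::-1].copy()):print(o, pw("top",o[2],.034))
a=cv2.resize(I[125:218,262:378],None,fx=6.4,fy=6.4,interpolation=cv2.INTER_CUBIC)
cv2.imwrite("pics/c2.png",a)
b=np.hstack([cv2.resize(I[190:255,145:210],None,fx=6,fy=6,interpolation=cv2.INTER_CUBIC),cv2.resize(I[185:250,340:405],None,fx=6,fy=6,interpolation=cv2.INTER_CUBIC)])
cv2.imwrite("pics/c3.png",b)
S=arm.snapshot("scene")[:,:,::-1];cv2.imwrite("pics/scene1.png",S)
cv2.imwrite("pics/c4.png",cv2.resize(S[165:275,190:345],None,fx=5,fy=5,interpolation=cv2.INTER_CUBIC))
E
```

```text
(np.int32(142), ((158.69813537597656, 221.55661010742188), (9.615238189697266, 14.422857284545898), 15.945395469665527), array([158.71830986, 221.48591549])) [[0.41011977 0.29420199 0.034     ]]
(np.int32(147), ((188.7622833251953, 226.61474609375), (9.777859687805176, 14.847860336303711), 5.194429397583008), array([188.79591837, 226.71428571])) [[0.39556909 0.20259703 0.034     ]]
(np.int32(302), ((353.2614440917969, 260.3715515136719), (22.508920669555664, 20.593265533447266), 73.3007583618164), array([351.88741722, 259.90066225])) [[ 0.30297925 -0.28962774  0.034     ]]
```

View pics/c2.png

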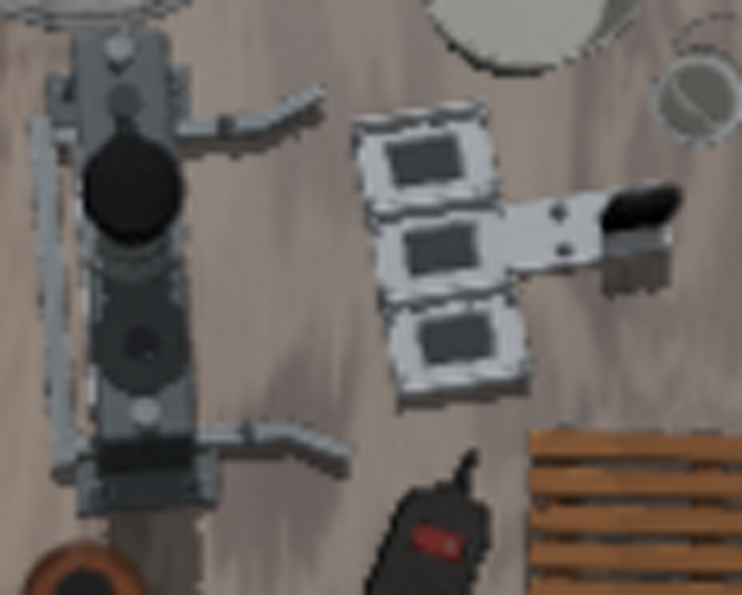

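View pics/c3.png

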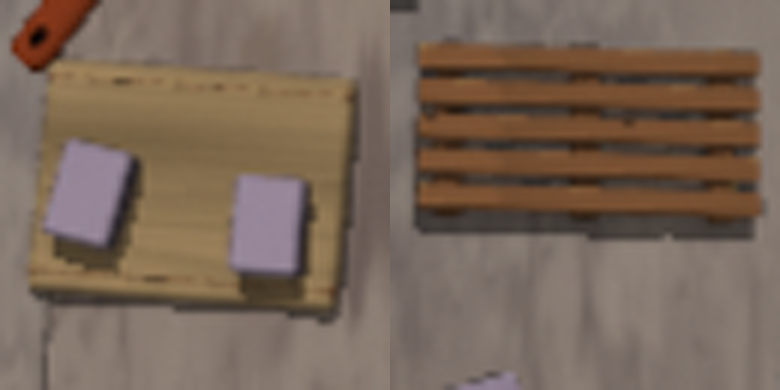

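View pics/c4.png

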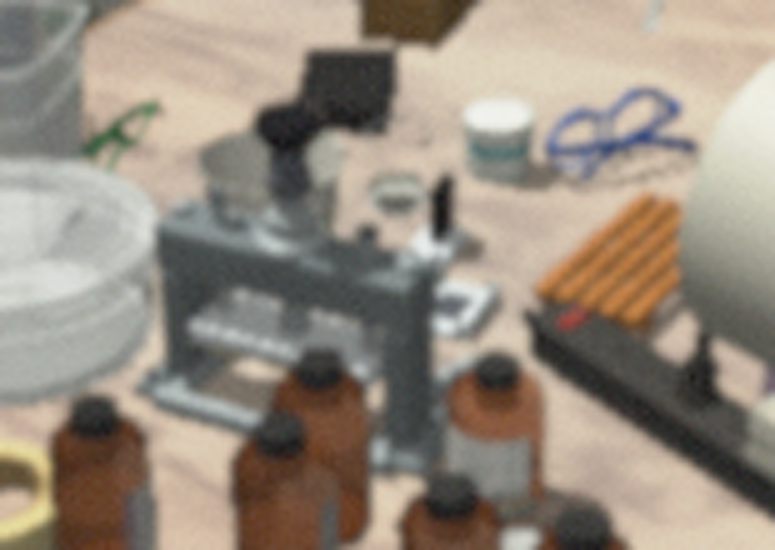

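```bash
python3 - <<'E'
from h import *
np.set_printoptions(precision=4,suppress=True)
c3=lambda p:(np.array(p,float)+.5)/6-.5+[145,190]
rk=lambda p:(np.array(p,float)+.5-[390,0])/6-.5+[340,185]
c2=lambda p:(np.array(p,float)+.5)/6.4-.5+[262,125]
c4=lambda p:(np.array(p,float)+.5)/5-.5+[190,165]
T=lambda q,z:pw("top",q,z)[:,:2]
for n,q in (("L",[(72,138),(136,155),(110,248),(42,228)]),("R",[(238,174),(307,179),(302,273),(230,270)])):
    P=T(c3(q),.034);e=(P[0]+P[1]-P[2]-P[3])/2;f=(P[1]+P[2]-P[0]-P[3])/2
    print(n,P.mean(0),np.linalg.norm(e),np.linalg.norm(f),np.degrees(np.arctan2(e[1],e[0])),np.degrees(np.arctan2(-f[0],f[1]))%180)
P=T(rk([(418,42),(759,53),(760,216),(418,209)]),.02);e=(P[1]+P[2]-P[0]-P[3])/2
print("rack",P.mean(0),np.linalg.norm(e),np.degrees(np.arctan2(e[1],e[0])))
P=T(c2([(426,161),(441,249),(457,338),(561,231)]),.006)
d=P[2]-P[0];print("nests",P,np.linalg.norm(d),"ydir",np.degrees(np.arctan2(d[1],d[0])),"-x",np.degrees(np.arctan2(*(P[3]-P[1])[::-1])))
print("grip top",T(c2([(603,222),(680,198),(641,208)]),.052))
print("knob",T(c2([(132,190)]),.22), pw("scene",c4([(288,122)]),.215))
b=T(c2([(119,48),(146,412)]),.133);print("beam",b,b.mean(0),np.linalg.norm(b[1]-b[0]),np.degrees(np.arctan2(*(b[1]-b[0])[::-1])))
g=T(c2([(200,137),(220,427)]),.014);print("rails",g,np.linalg.norm(g[1]-g[0]))
s=T(c2([(50,118),(75,470)]),.014);print("stop",s,np.degrees(np.arctan2(*(s[1]-s[0])[::-1])))
m=T(c2([(315,98),(338,467)]),.014);print("mouth",m,m.mean(0))
E
```

```text
L [0.4098 0.2916] 0.04793564895387399 0.034864848631434006 -14.349561024351159 165.24974776942648
R [0.395  0.2006] 0.04794271180380036 0.03559774354778162 -1.6229706279049099 177.55628887961018
rack [ 0.4676 -0.3565] 0.17473854048057091 -90.71327772544463
nests [[ 0.6466 -0.2209]
 [ 0.6025 -0.2283]
 [ 0.5583 -0.2361]
 [ 0.6124 -0.2872]] 0.08958065892251899 ydir -170.20084818559448 -x -80.50807044126202
grip top [[ 0.6067 -0.3005]
 [ 0.6189 -0.3372]
 [ 0.6138 -0.3186]]
knob [[ 0.5794 -0.0769]] [[ 0.5779 -0.0735  0.215 ]]
beam [[ 0.6653 -0.0699]
 [ 0.4994 -0.0843]] [ 0.5823 -0.0771] 0.16646722983823195 -175.03966526279973
rails [[ 0.6551 -0.1093]
 [ 0.5115 -0.1206]] 0.1440274388242542
stop [[ 0.6635 -0.0357]
 [ 0.4895 -0.0508]] -175.03034123584754
mouth [[ 0.6755 -0.1656]
 [ 0.4927 -0.1778]] [ 0.5841 -0.1717]
```

```bash
cat >> h.py <<'E'
def R(a):
    a=np.radians(a);c,s=np.cos(a),np.sin(a)
    return np.array([[-s,c,0],[c,s,0],[0,0,-1.]])
def best(p,a):
    j=np.array(arm.current_joint_positions());o=[]
    for k in (0,180):
        q=arm.solve_ik(p,R(a+k))
        if q is not None: o.append((abs(np.array(q)[5]),k))
    return R(a+min(o)[1])
def over(x,y,a,z=.30):
    p=arm.current_ee_pos()
    if p[2]<z-.01: arm.move_l([p[0],p[1],z],feed=.25)
    r=best([x,y,z],a); arm.move_to([x,y,z],r); return r
def st(m=""):
    print(m,"t%.1f"%arm.current_t(),"p",np.round(arm.current_ee_pos(),4),"F",np.round(arm.current_force(),1),"w%.4f"%arm.current_width(),"g%.1f"%arm.current_grasp_force())
u=lambda a:np.array([np.cos(np.radians(a)),np.sin(np.radians(a))])
SEAT=np.array([.5805,-.077]);PP=95.0
E
python3 - <<'E'
from h import *
c=np.array([.6025,-.2283]);pc=99.6
g=c-.095*u(pc)
arm.grip(.04)
over(*g,pc+90); arm.move_l([*g,.10],feed=.25);arm.move_l([*g,.0165],feed=.1);st("down")
arm.grip(0);st("pinch")
t=SEAT-(.155+.095)*u(PP)
arm.move_l([*t,.0165],best([*t,.0165],PP+90),feed=.03);st("moved")
arm.grip(.04);arm.move_l([*t,.2],feed=.2);st()
p=over(.15,-.6,0)
I=arm.snapshot("top")[:,:,::-1];cv2.imwrite("pics/top2.png",I)
cv2.imwrite("pics/c5.png",cv2.resize(I[125:218,262:378],None,fx=6.4,fy=6.4,interpolation=cv2.INTER_CUBIC))
for o in lilac(I[:,:,::-1].copy()):print(o, pw("top",o[2],.034))
E
```

```text
down t8.0 p [ 0.6188 -0.3222  0.0171] F [-0.2  0.4  0.7] w0.0400 g0.0
pinch t8.5 p [ 0.6184 -0.322   0.0167] F [-1.2  0.3  3.5] w0.0118 g30.0
moved t9.2 p [ 0.6019 -0.3263  0.0167] F [-0.8 -2.2  7.1] w0.0115 g30.0
 t10.9 p [ 0.6017 -0.3257  0.1988] F [0.7 0.4 0.6] w0.0399 g0.0
(np.int32(142), ((158.69813537597656, 221.55661010742188), (9.615238189697266, 14.422857284545898), 15.945395469665527), array([158.71830986, 221.48591549])) [[0.41011977 0.29420199 0.034     ]]
(np.int32(146), ((188.68316650390625, 226.66831970214844), (9.850868225097656, 14.726551055908203), 5.710593223571777), array([188.74657534, 226.69863014])) [[0.39561433 0.20274796 0.034     ]]
```

View pics/c5.png

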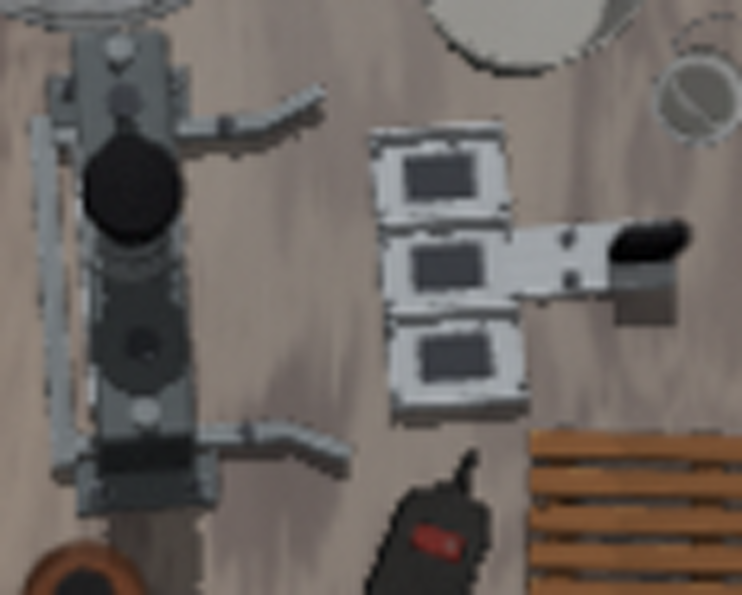

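```bash
cat >> h.py <<'E'
CAR=np.array([.5938,-.2313])
def pick(x,y,psi,zb,sq=True):
    if sq:
        arm.grip(.058);over(x,y,psi+90);arm.move_l([x,y,zb+.06],feed=.25);arm.move_l([x,y,zb+.009],feed=.1)
        arm.grip(0.03);st("squeeze");arm.grip(.058);arm.move_l([x,y,zb+.06],feed=.2)
        arm.grip(.072);arm.move_to([x,y,zb+.06],best([x,y,zb+.06],psi))
    else:
        arm.grip(.072);over(x,y,psi);arm.move_l([x,y,zb+.06],feed=.25)
    arm.move_l([x,y,zb+.0095],feed=.1);arm.grip(0.03);st("grasp")
    arm.move_l([x,y,.28],feed=.2);st("lifted")
def place(x,y,a,zb,op=.064):
    over(x,y,a,.28);st("over");arm.move_l([x,y,zb+.05],feed=.25);arm.move_l([x,y,zb+.0105],feed=.04);st("down")
    if arm.current_width()<.045: print("LOST");return
    arm.grip(op);arm.move_l([x,y,zb+.08],feed=.1);st("released")
E
python3 - <<'E'
from h import *
pick(.410,.2925,-14.7,.012)
n=CAR+.045*u(PP+90)
place(*n,PP,.006)
over(.40,.05,0)
I=arm.snapshot("top")[:,:,::-1];cv2.imwrite("pics/top3.png",I)
cv2.imwrite("pics/c6.png",cv2.resize(I[125:250,140:378],None,fx=3.3,fy=3.3,interpolation=cv2.INTER_CUBIC))
for o in lilac(I[:,:,::-1].copy()):print(o, pw("top",o[2],.034))
E
```

```text
squeeze t19.3 p [0.4103 0.2926 0.0214] F [-0.7  0.2  6. ] w0.0359 g30.0
grasp t23.3 p [0.4102 0.2926 0.0219] F [-0.4 -0.2  7. ] w0.0498 g30.0
lifted t24.7 p [0.4095 0.2922 0.2791] F [-0.  -1.1 -0.1] w0.0498 g30.0
over t26.7 p [ 0.5492 -0.2343  0.2801] F [0.5 0.6 0.6] w0.0495 g30.0
down t28.9 p [ 0.5491 -0.2353  0.0167] F [-0.  -1.1 -0.3] w0.0498 g30.0
released t30.2 p [ 0.5487 -0.235   0.0855] F [ 0.6 -0.   0.2] w0.0643 g0.0
(np.int32(134), ((332.0, 179.5), (9.0, 14.0), 90.0), array([332.56716418, 179.73880597])) [[ 0.54577748 -0.23178429  0.034     ]]
(np.int32(67), ((188.5, 230.5), (7.0, 9.0), 90.0), array([188.53731343, 230.65671642])) [[0.38364876 0.20289913 0.034     ]]
(np.int32(128), ((351.5000305175781, 254.00003051757812), (9.170605659484863, 20.5548038482666), 71.56504821777344), array([351.3671875, 253.1328125])) [[ 0.32310756 -0.28817677  0.034     ]]
(np.int32(113), ((353.0, 266.5), (11.0, 18.0), 90.0), array([352.55752212, 266.34513274])) [[ 0.28389009 -0.29152669  0.034     ]]
```

View pics/c6.png

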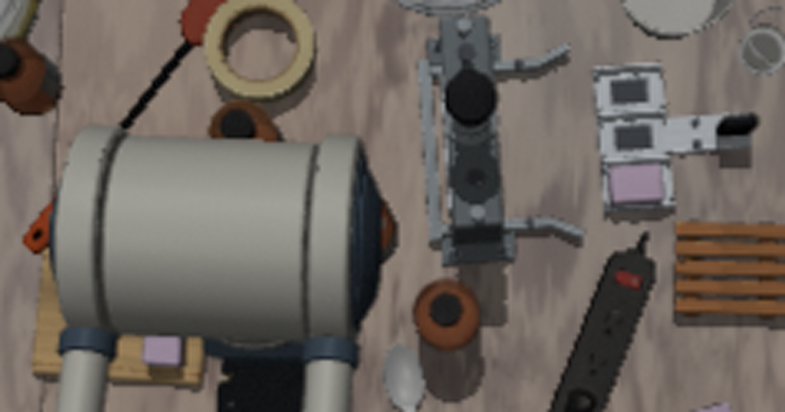

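```bash
python3 - <<'E'
from h import *
over(.45,-.35,0)
I=arm.snapshot("top")
for o in lilac(I):print(o[0],o[1][2], pw("top",o[2],.034))
b=[pw("top",o[2],.034)[0] for o in lilac(I) if o[2][0]<215 and o[0]>110]
if len(b)==1 and np.linalg.norm(b[0][:2]-[.3956,.2027])<.003:
    pick(.3955,.2013,-2,.012)
    place(*CAR,PP,.006)
    over(.40,.05,0)
    I=arm.snapshot("top")[:,:,::-1];cv2.imwrite("pics/top4.png",I)
    for o in lilac(I[:,:,::-1].copy()):print(o[0],o[1], pw("top",o[2],.028))
E
```

```text
133 90.0 [[ 0.54566627 -0.23175129  0.034     ]]
```

```bash
python3 - <<'E'
from h import *
over(.15,-.6,0)
I=arm.snapshot("top")[:,:,::-1];cv2.imwrite("pics/top5.png",I)
for o in lilac(I[:,:,::-1].copy()):print(o[0],o[1], pw("top",o[2],.034))
cv2.imwrite("pics/c7.png",cv2.resize(I[125:290,100:378],None,fx=2.85,fy=2.85,interpolation=cv2.INTER_CUBIC))
E
```

```text
134 ((332.0, 179.5), (9.0, 14.0), 90.0) [[ 0.54577748 -0.23178429  0.034     ]]
145 ((188.732666015625, 226.6732635498047), (9.751364707946777, 14.726551055908203), 5.710593223571777) [[0.39555945 0.20264683 0.034     ]]
```

View pics/c7.png

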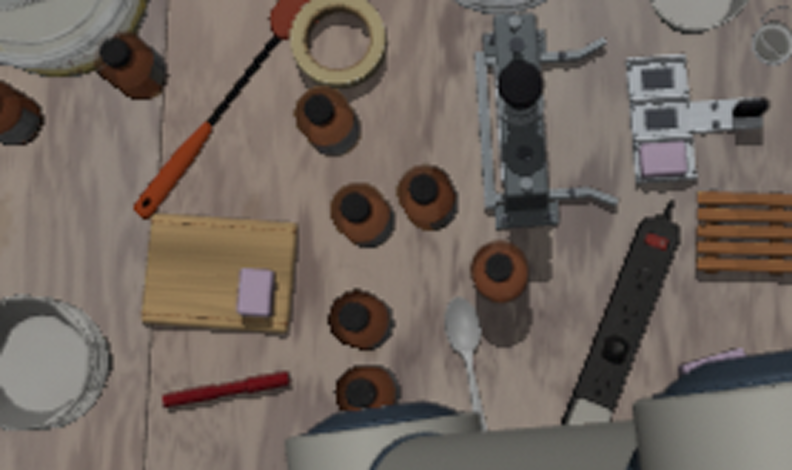

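The second bar is unmoved on the board; the first sits in its nest. I'll pick the second.

```bash
python3 - <<'E'
from h import *
pick(.3955,.2013,-2,.012)
place(*CAR,PP,.006)
over(.15,-.6,0)
I=arm.snapshot("top")[:,:,::-1];cv2.imwrite("pics/top6.png",I)
for o in lilac(I[:,:,::-1].copy()):print(o[0],o[1], pw("top",o[2],.028))
cv2.imwrite("pics/c8.png",cv2.resize(I[125:250,145:378],None,fx=3.3,fy=3.3,interpolation=cv2.INTER_CUBIC))
E
```

```text
squeeze t40.9 p [0.3958 0.2014 0.0214] F [-0.1  0.8  8.2] w0.0356 g30.0
grasp t44.9 p [0.3957 0.2014 0.0219] F [-0.8 -0.3  7.6] w0.0498 g30.0
lifted t46.3 p [0.395  0.2011 0.2792] F [-0.  -0.4 -1.6] w0.0493 g30.0
over t48.1 p [ 0.5939 -0.2301  0.2801] F [-0.8 -0.2 -0.5] w0.0498 g30.0
down t50.3 p [ 0.594  -0.2314  0.0168] F [ 0.2 -0.2  0. ] w0.0499 g30.0
released t51.5 p [ 0.5934 -0.2311  0.0854] F [ 0.5  0.7 -1.7] w0.0641 g0.0
134 ((332.0, 164.5), (9.0, 14.0), 90.0) [[ 0.59468409 -0.23094149  0.028     ]]
134 ((332.0, 179.5), (9.0, 14.0), 90.0) [[ 0.54686166 -0.23243736  0.028     ]]
```

View pics/c8.png

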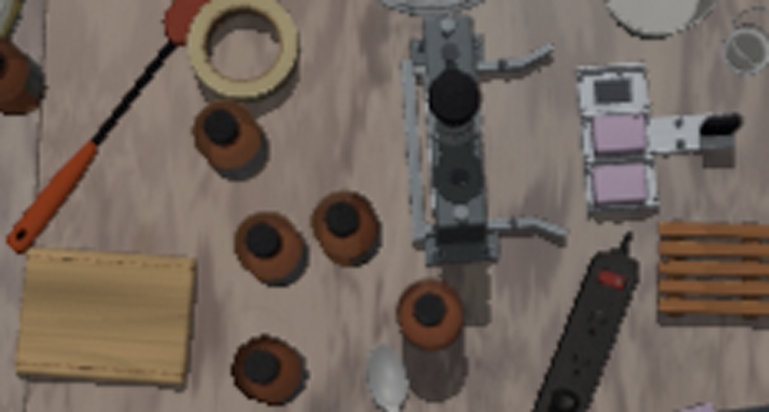

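```bash
python3 - <<'E'
from h import *
t=SEAT-.25*u(PP)
arm.grip(.04);over(*t,PP+90);arm.move_l([*t,.1],feed=.25);arm.move_l([*t,.0165],feed=.1);arm.grip(0);st("pinch")
r=arm.current_tool_rot();n=u(PP+90);lat=0;d=0
F0=np.array(arm.current_force())
while d<.160:
    d+=.0025 if d>.145 else .01
    q=t+d*u(PP)+lat*n
    arm.move_l([*q,.0165],feed=.04)
    F=np.array(arm.current_force())-F0;fa=F[:2]@u(PP);fl=F[:2]@n
    e=np.array(arm.current_ee_pos())[:2]-SEAT
    print("%.4f along %.4f lat %.4f cmd %.4f fa %.1f fl %.1f w%.4f"%(d,e@u(PP),e@n,lat,fa,fl,arm.current_width()))
    if abs(fl)>4: lat+=np.clip(fl*.0001,-.001,.001)
    if fa<-14: break
st()
cv2.imwrite("pics/top7.png",arm.snapshot("top")[:,:,::-1])
E
```

```text
pinch t59.7 p [ 0.6023 -0.3261  0.0167] F [-1.8  0.7  4.1] w0.0117 g30.0
0.0100 along -0.2394 lat -0.0002 cmd 0.0000 fa 3.2 fl -2.3 w0.0118
0.0200 along -0.2295 lat -0.0002 cmd 0.0000 fa 1.7 fl -2.6 w0.0120
0.0300 along -0.2195 lat -0.0002 cmd 0.0000 fa 1.0 fl -2.0 w0.0116
0.0400 along -0.2095 lat -0.0002 cmd 0.0000 fa 0.4 fl -2.7 w0.0120
0.0500 along -0.1994 lat -0.0002 cmd 0.0000 fa 0.2 fl -2.2 w0.0119
0.0600 along -0.1894 lat -0.0002 cmd 0.0000 fa 0.6 fl -2.3 w0.0116
0.0700 along -0.1794 lat -0.0002 cmd 0.0000 fa 0.1 fl -2.4 w0.0121
0.0800 along -0.1694 lat -0.0002 cmd 0.0000 fa 1.3 fl -2.4 w0.0121
0.0900 along -0.1593 lat -0.0001 cmd 0.0000 fa 1.0 fl -1.9 w0.0118
0.1000 along -0.1493 lat -0.0002 cmd 0.0000 fa 1.0 fl -2.7 w0.0119
0.1100 along -0.1394 lat -0.0002 cmd 0.0000 fa -0.0 fl -2.9 w0.0121
0.1200 along -0.1293 lat -0.0001 cmd 0.0000 fa -0.1 fl -2.3 w0.0119
0.1300 along -0.1193 lat -0.0001 cmd 0.0000 fa 1.5 fl -2.5 w0.0120
0.1400 along -0.1093 lat -0.0001 cmd 0.0000 fa 0.3 fl -3.5 w0.0120
0.1500 along -0.0994 lat -0.0001 cmd 0.0000 fa -1.1 fl -2.8 w0.0117
0.1525 along -0.0972 lat -0.0002 cmd 0.0000 fa -2.5 fl -2.6 w0.0121
0.1550 along -0.0957 lat -0.0002 cmd 0.0000 fa -12.3 fl -1.0 w0.0118
0.1575 along -0.0952 lat -0.0003 cmd 0.0000 fa -26.0 fl 3.5 w0.0120
 t66.5 p [ 0.5891 -0.1718  0.017 ] F [ -3.1 -25.5   4.1] w0.0120 g30.0
```

```bash
python3 - <<'E'
from h import *
arm.grip(.04);p=arm.current_ee_pos();arm.move_l([p[0],p[1],.30],feed=.2)
k=[.579,-.076]
arm.grip(0);over(*k,PP+90);F0=arm.current_force()[2];st()
arm.move_l([*k,.224],feed=.15)
z=.224
while z>.190:
    z-=.002;arm.move_l([*k,z],feed=.02)
    f=arm.current_force()[2]-F0;print("%.4f %.1f"%(arm.current_ee_pos()[2],f))
    if f>22:break
arm.sleep(1.3);st("held")
arm.move_l([*k,.226],feed=.03);arm.sleep(.3);st("up");arm.move_l([*k,.3],feed=.2)
over(.15,-.6,0)
S=arm.snapshot("scene")[:,:,::-1];I=arm.snapshot("top")[:,:,::-1]
cv2.imwrite("pics/c9.png",np.hstack([cv2.resize(S[165:275,190:310],(436,400),interpolation=cv2.INTER_CUBIC),cv2.resize(I[125:218,262:347],(364,400),interpolation=cv2.INTER_CUBIC)]))
E
```

```text
t69.9 p [ 0.5789 -0.075   0.3002] F [ 0.7 -0.8 -0.5] w0.0002 g0.0
0.2226 1.0
0.2201 1.9
0.2179 2.2
0.2159 3.1
0.2139 2.3
0.2119 2.1
0.2099 2.7
0.2081 3.9
0.2061 6.6
0.2042 7.9
0.2023 9.2
0.2004 9.9
0.1985 10.4
0.1969 15.7
0.1963 35.1
held t75.6 p [ 0.5796 -0.0761  0.1963] F [-9.   2.1 34.5] w0.0008 g17.4
up t77.1 p [ 0.579  -0.076   0.2259] F [-0.1 -0.2  0.4] w0.0004 g0.0
```

View pics/c9.png

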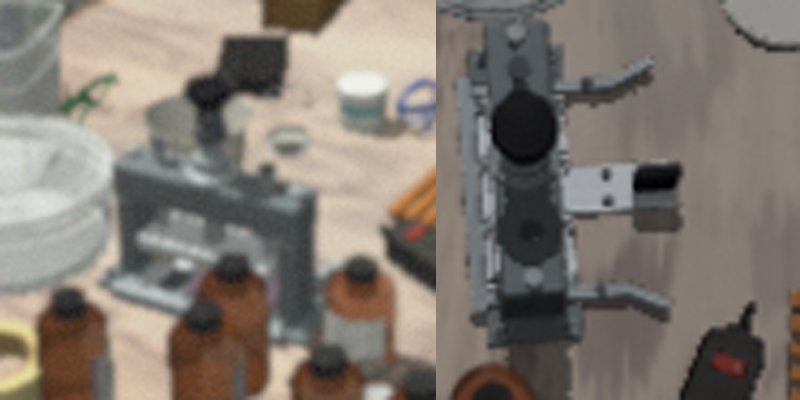

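```bash
python3 - <<'E'
from h import *
h=SEAT-.0955*u(PP)
arm.grip(.04);over(*h,PP+90);arm.move_l([*h,.1],feed=.25);arm.move_l([*h,.0165],feed=.1);arm.grip(0);st("pinch")
t=SEAT-.255*u(PP)
for f in np.linspace(0,1,9)[1:]:
    arm.move_l([*(h+f*(t-h)),.0165],feed=.04);st()
arm.grip(.04);arm.move_l([*t,.25],feed=.2)
over(.15,-.6,0)
I=arm.snapshot("top")[:,:,::-1]
for o in lilac(I[:,:,::-1].copy()):print(o[0],o[1], pw("top",o[2],.028))
cv2.imwrite("pics/c10.png",cv2.resize(I[125:250,262:418],None,fx=4.6,fy=4.6,interpolation=cv2.INTER_CUBIC))
E
```

```text
pinch t85.5 p [ 0.589  -0.1722  0.0167] F [-0.   0.6  4.6] w0.0118 g30.0
 t86.2 p [ 0.5906 -0.1919  0.0167] F [-1.9  2.1  5.4] w0.0122 g30.0
 t86.8 p [ 0.5923 -0.2118  0.0167] F [-0.9  1.8  6.8] w0.0120 g30.0
 t87.5 p [ 0.594  -0.2316  0.0167] F [-1.5  1.8  5.8] w0.0116 g30.0
 t88.1 p [ 0.5958 -0.2515  0.0167] F [-0.6  2.2  5.5] w0.0120 g30.0
 t88.8 p [ 0.5975 -0.2713  0.0167] F [-1.4  2.4  6.2] w0.0118 g30.0
 t89.4 p [ 0.5993 -0.2912  0.0167] F [-0.9  2.3  5.7] w0.0120 g30.0
 t90.1 p [ 0.601  -0.311   0.0167] F [-0.9  2.2  5.6] w0.0117 g30.0
 t90.7 p [ 0.6027 -0.3308  0.0167] F [-1.9  3.7  6. ] w0.0114 g30.0
134 ((334.0, 164.5), (9.0, 14.0), 90.0) [[ 0.5954296  -0.23543703  0.028     ]]
134 ((334.0, 179.5), (9.0, 14.0), 90.0) [[ 0.54766976 -0.2368447   0.028     ]]
```

View pics/c10.png

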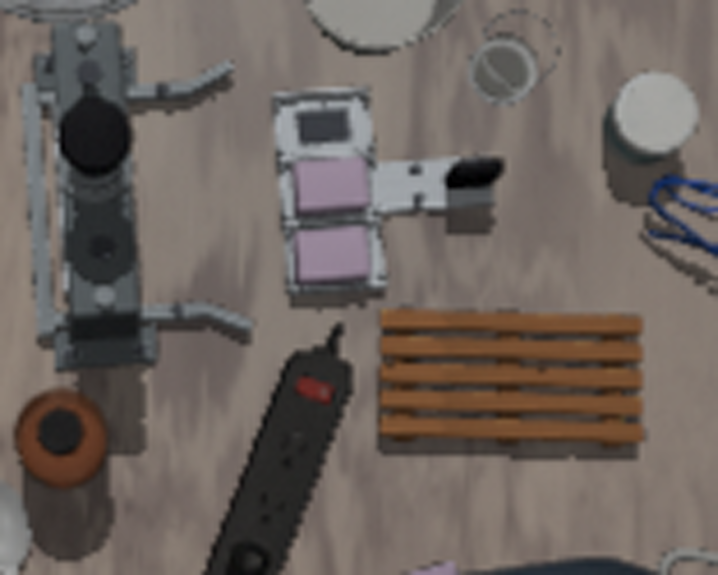

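```bash
sed -i 's/arm.grip(.072);over/arm.grip(.064);over/' h.py; python3 - <<'E'
from h import *
c=CAR+[.0005,-.0048];rk=np.array([.4676,-.3565]);v=u(-90.7)
pick(*(c+.045*u(PP+90)),PP,.006,sq=False)
if arm.current_width()>.045: place(*(rk-.042*v),-.7,.02)
pick(*c,PP,.006,sq=False)
if arm.current_width()>.045: place(*(rk+.042*v),-.7,.02)
over(.15,-.6,0)
I=arm.snapshot("top")[:,:,::-1]
for o in lilac(I[:,:,::-1].copy()):print(o[0],o[1], pw("top",o[2],.042))
cv2.imwrite("pics/c11.png",cv2.resize(I[110:255,150:418],None,fx=2.9,fy=2.9,interpolation=cv2.INTER_CUBIC))
E
```

```text
grasp t99.8 p [ 0.5498 -0.2402  0.0161] F [-0.4  0.7  7.7] w0.0499 g30.0
lifted t101.3 p [ 0.549  -0.2398  0.279 ] F [-0.3 -0.8 -0.4] w0.0499 g30.0
over t102.8 p [ 0.4682 -0.3143  0.2798] F [-0.7 -0.1  0.2] w0.0493 g30.0
down t104.9 p [ 0.4682 -0.3146  0.0306] F [-0.1  0.4 -0.1] w0.0500 g30.0
released t106.2 p [ 0.4678 -0.3143  0.0995] F [-1.7 -0.5 -0.3] w0.0640 g0.0
grasp t111.0 p [ 0.5947 -0.2363  0.0161] F [-1.   0.1  6.5] w0.0497 g30.0
lifted t112.5 p [ 0.5938 -0.2359  0.2789] F [-0.5 -0.2 -0.6] w0.0499 g30.0
over t114.1 p [ 0.4672 -0.3982  0.2798] F [ 0.1  0.9 -0.1] w0.0494 g30.0
down t116.3 p [ 0.4672 -0.3986  0.0306] F [0.4 0.1 0.1] w0.0499 g30.0
released t117.5 p [ 0.4668 -0.3982  0.0995] F [ 0.9 -0.4 -0.8] w0.0638 g0.0
126 ((361.0, 204.5), (13.0, 8.0), 90.0) [[ 0.4695632 -0.3168904  0.042    ]]
126 ((388.0, 205.5), (13.0, 8.0), 90.0) [[ 0.46767135 -0.39850166  0.042     ]]
```

View pics/c11.png

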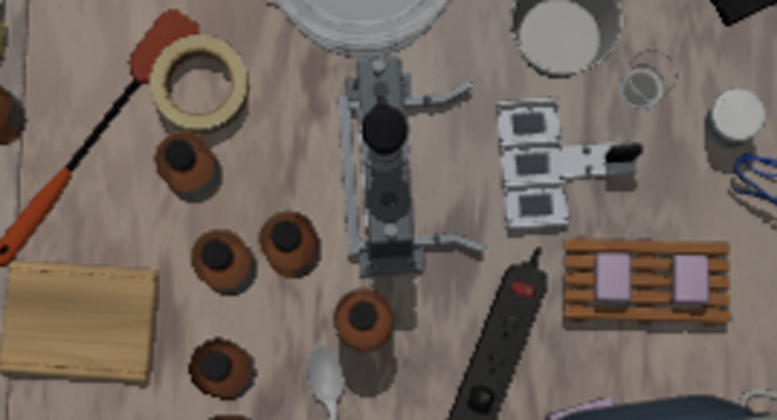

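Both bars lie flat and apart on the rack. The carrier is empty and clear of the press, and nothing else has moved.

```bash
python3 -c "
from rig import arm
print(arm.sign_off(),arm.current_t())"
```

```text
the job is handed in; nothing more can be done
the job is handed in; nothing more can be done
```

The job is handed in: only two bars were on the board, and both were stamped in one stroke and now lie flat and apart on the curing rack, with the empty carrier drawn clear of the press.

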